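Clamp a laptop board and show its network socket to the camera with a mirror

ROBOT

A 6-joint arm with a two-finger parallel gripper is mounted at the origin on the work surface. World frame = base frame: x ahead of the robot, y to its left, z up, the work surface at z = 0. Lengths are in m, angles in degrees, forces in N, time in s.
With the tool pointing down it reaches from about 0.4 to 0.825 m from the base axis. Payload 7 kg.
Tool frame: the origin (TCP) lies at the very end of the fingers, on their centre line; the grasp point (between the pads) lies 19 mm behind it (ctrl.grip_point_offset is the distance from the TCP to the grasp point, in m); x points along the fingers, z is the direction in which the jaws open and shut, and the axes are right-handed (so a half turn about x gives the same grasp; the last joint's range is limited). The gripper opens to 88 mm and grips with 3 to 60 N. Pads are 19 mm wide; open, the fingers measure 130 mm over their backs; the gripper's body (78 mm by 193 mm) begins 47 mm behind the grasp point.
Start: joints at [-50.816, 20.546, 0.682, 0, -70.136, -16.507], TCP at [0.26, -0.623, 0.227] pointing down, gripper open.
Joint ranges: [-176.03, 176.03], [-82.01, 121.73], [-58.28, 71.71], [-173.87, 95.51], [-174.79, -0.11], [-173.66, 173.66]. Speed limits (degrees/s): [136.94, 136.94, 172.46, 180, 180, 180].

INTERFACE

Orientations are given as [roll, pitch, yaw] about the fixed x, y, z axes, in that order (R = Rz(yaw) Ry(pitch) Rx(roll)).
In Python, from plant import get_obs, snapshot, calibration, close_job, ctrl gives the robot as it stands.
- The arm moves only by the tool move_arm, never from a script. Its argument "commands" is a list that holds one entry, the list of rows, each a list of 4 numbers: the shift along the tool's x, y, z in cm, then the turn about the tool's x in rad. In form: [[[dx, dy, dz, spin], ...]]. A call has 1 to 8 rows; each row shifts and turns the commanded pose from where the row before left it, along the tool's axes as they then stand; what a row does not reach is not made up. A row lasts 1/10 s, in which the tool goes at most 50 mm and 8.59 degrees, less where a joint would pass 70% of its speed; a pose out of reach is approached as far as the arm can. A call with a gripper value outside its range is refused whole. "jaw" is the finger opening in cm, from 0 to 8.76, set as the call begins (left out, the last holds). The fingers move at their own pace and stop on an object; the grip force is fixed at half the most. Time passes only in rows, so rows that do not move let the fingers close. It gives the time, the measured TCP pose, the force and the opening at its end, in the units of the state.
- get_obs(): the state, without advancing time (a new reading comes with each control period).
- snapshot(name): name is "scene" or "top" or "wrist"; returns (picture, depth): 400x640x3 uint8, red, green, blue; 400x640 float32, m along the optical axis (not along the pixel's ray), 0 where there is no reading.
- calibration(name): a dict with "mtx" (3x3 intrinsics, pixels), "T" (4x4, takes a point from camera to world coordinates); the wrist camera has in their place "tool_from_camera" (4x4, takes a point from camera to tool coordinates, whose origin is the TCP and whose axes are the tool frame's). Camera axes: x right, y up, looking along -z (the intrinsics and any distortion apply to the point x, -y, -z); pixel columns grow to the right and rows downward; lengths in m; the calibration is good to about 2 mm. A picture is of the moment at which its call begins: read the wrist's pose just before it. calibration takes no time and is no camera call.
- close_job(): hands the job in, once; it reports no verdict.
The state is a dict: "clock": time; "joint_pos": joint angles; "qvel": joint speeds; "tau": joint torques, N m; "tool_pos": TCP position; "orientation": TCP orientation; "force": force on the tool from outside, world axes, zero at the start; "moment": the same for the moment, N m; "opening": finger opening in m.
Only numpy, scipy, OpenCV 4.12 (cv2) and the standard library are available. Lean on these libraries where they do the work, as an engineer would, in place of code of your own. Each camera call takes 0.05 s, during which the arm holds its last target. There are 200 camera calls.

TASK

Slide the loose jaw of the board holder against the laptop board until the board is snug between both jaws, and leave it clamped. Then take the inspection mirror by its handle and hold the middle of its glass level with the network socket (the tall square one), about 40 mm straight in front of its mouth, angled so that the bench camera looking over the board sees into the socket. Finish holding the mirror still at that angle in the air, clear of the bench, holder and board; leave the other things alone.

Things in the scene. Friction and masses are not known exactly. Their poses are not given: they have to be found in the camera images.
- holder: Board holder fixed to the bench: two steel rods along y between black end blocks (350 mm along y, 110 along x, blocks 44 mm high). Origin on the bench, midway; robot towards -x, camera +x. Two aluminium jaws, 94 mm long in x, tops at 72 mm, ledges at 62 mm on which the board lies. Fixed jaw at +y, clamping face at y = +85 mm; sliding jaw at -y.
- jaw (a joint): Travel in m of the sliding jaw along the holder's +y: 0 = wide open (clamping face at y = -105 mm), growing towards the board; 0.020 = shut on the 170 mm wide board that rests against the fixed jaw. Slides against about 3 N of friction (plus 8 N per m/s) and stays where it is left.
- jaw_tab (a point): Middle of the outer (-y) face of the sliding jaw's upright thumb tab, 88 mm above the bench; the tab is 40 mm wide (x), 8 mm thick (y), from 62 to 100 mm above the bench. Push it towards the holder's +y, or pinch it. Axes parallel to the holder's. Outside it, in -y, stands only the 44 mm high end block.
- jaw_face (a point): Clamping face of the sliding jaw, its middle, 67 mm above the bench, 22 mm to the board's side (+y) of jaw_tab. Moves with the jaw.
- board: Loose blue laptop main board, 110 mm (x) by 170 mm (y), 3 mm thick, about 0.16 kg, lying on the jaws' ledges with some mm of play to each jaw. Origin at the middle of its underside; the edge with the sockets faces -x, towards the robot. Clamped, it sits square with its origin at y = 0 of the holder.
- socket (a point): Centre of the mouth of the network socket: steel shell 16 mm wide, 13.5 mm high, on the board at y = +30 mm, 2 mm proud of the board's -x edge, mouth open to -x, about 72 mm above the bench; axes are the board's. The two USB sockets and the audio socket on that edge are lower and lie at -y.
- lens (a point): Front of the bench camera's lens, about 290 mm above the bench, hung from a column behind the board. Its x axis runs from the lens back up the tube: the camera looks along -x of this point, 50 degrees below level, over the board towards the robot, at a spot 280 mm away that lies 40 mm in front of the socket's mouth when the board is clamped.
- mirror: Inspection mirror lying on the bench, about 86 g: rubber handle 110 mm long (x), 12 mm wide (y), 14 mm high; 5 mm steel stem from the handle's +x end to the head's hinge. Origin at the middle of the handle's underside; +x points along the handle to the head. The hinge lies at (115, 0, 7) mm. It balances about 35 mm ahead of the origin.
- mirror_head (a joint): Angle in rad of the mirror head about its hinge (parallel to the handle's y). 0: the glass stands square to the handle and faces ahead along +x; as it grows the head leans back over the handle and the glass faces upward: its normal is (cos, 0, sin) of this angle in the handle's frame. Range 0 to 1.2. Stiff: it keeps its angle (yields at 0.08 N m).
- mirror_face (a point): Centre of the glass of the mirror head, a rectangle 40 mm wide (y) and 36 mm high; its x axis is the normal out of the reflecting side, its y axis the handle's. It lies 21 mm from the hinge along the head (upwards) and 2 mm in front of the hinge along the normal.
- handle_end (a point): Free (-x) end of the mirror's handle, on its axis, 55 mm behind the origin and 7 mm above the underside.
- drive: Hard drive, aluminium with a blue top, 100 x 70 x 9.5 mm, lying on the bench. Leave alone. Origin under its middle.
- brush: Wooden cleaning brush, 170 mm long, 20 mm thick, lying on the bench along its x. Leave alone. Origin under its middle.
- driver: Screwdriver, 190 mm long, handle 26 mm thick, lying on the bench along its x. Leave alone. Origin under its middle.
- bit_stand: Round screwdriver-bit stand, 60 mm wide and 80 mm tall, standing on the bench. Leave alone. Origin under its middle.

How it is judged:
By the outcome, as a careful person would: the job done as asked, in the order asked, and still so for the second after the job is handed in, while the arm keeps its last pose, push and grip.
It also fails if it takes over 53 s, if anything falls off the work surface, if the arm or the gripper's body presses on something with over 40 N, if the wrist force passes 120 N, or if a joint passes its speed limit or range.

## Working session

There is one attempt and no reset: what is moved stays moved. The work goes in short steps, Python scripts to look and compute and a tool call to move; the robot and the scene stay as the last step left them, time stands still between calls to the robot, and variables do not carry over. Pictures are saved under pics/ and viewed, about 8 in all and at most 12, crops included, and the job is handed in when it is done.

Besides the shell and the picture viewer there is one more tool, called as name(argument=value, ...) on one line, values as JSON. move_arm: Moves the arm, as the interface text tells. Its arguments: {"type":"object","properties":{"commands":{"type":"array"},"jaw":{"type":"number"}},"required":["commands"]}

```bash
ls; mkdir -p pics
python3 - <<'E'
from plant import *
import cv2,numpy as np
print(get_obs()); 
for n in ("scene","top"):
    p,d=snapshot(n); c=calibration(n); print(n,c)
    cv2.imwrite(f"pics/{n}0.png",p[:,:,::-1]); np.save(f"pics/{n}0.npy",d)
print(calibration("wrist"),ctrl.grip_point_offset)
E
```

```text
pics
{'clock': 0.0, 'joint_pos': array([-5.08147219e+01,  2.05931980e+01,  6.33084650e-01, -2.10553671e-02,
       -7.01369996e+01, -1.65056438e+01]), 'qvel': array([ 0.01881668, -0.00248319, -0.04641646,  0.04374103, -0.01285697,
        0.00781396]), 'tau': array([ 2.75791681e-03, -5.82715380e+01,  2.93055975e+01,  6.99669912e+00,
        7.02558857e-03, -1.46841026e-04]), 'tool_pos': array([ 0.2600328 , -0.6223548 ,  0.22559463]), 'orientation': array([  4.98723473,  89.90088984, 117.65969818]), 'force': array([-0.19811256, -0.00431179, -0.02536566]), 'moment': array([ 0.0215342 ,  0.05440912, -0.03183401]), 'opening': 0.08748177272743927}
scene {'mtx': array([[481.05680682,   0.        , 319.2482494 ],
       [  0.        , 481.05680682, 191.6263011 ],
       [  0.        ,   0.        ,   1.        ]]), 'T': array([[ 0.27731239, -0.552685  ,  0.78589893,  1.82637373],
       [ 0.96075507,  0.16538814, -0.22270261, -0.33722012],
       [-0.00689397,  0.81681458,  0.57685909,  1.10311704],
       [ 0.        ,  0.        ,  0.        ,  1.        ]])}
top {'mtx': array([[394.42337
[... 220 characters left out ...]
027, -0.00596727,  0.01427718, -0.00155458],
       [ 0.01353853,  0.10945747,  0.99389928,  1.24913726],
       [ 0.        ,  0.        ,  0.        ,  1.        ]])}
{'mtx': array([[347.5841354 ,   0.        , 322.70027634],
       [  0.        , 347.5841354 , 200.5542126 ],
       [  0.        ,   0.        ,   1.        ]]), 'tool_from_camera': array([[ 6.06011673e-04,  3.11541534e-01, -9.50232343e-01,
        -1.58636934e-01],
       [-7.72628800e-04,  9.50232380e-01,  3.11541053e-01,
         8.56304761e-02],
       [ 9.99999518e-01,  5.45379360e-04,  8.16557876e-04,
         5.53379093e-04],
       [ 0.00000000e+00,  0.00000000e+00,  0.00000000e+00,
         1.00000000e+00]])} 0.0188
```

View pics/top0.png

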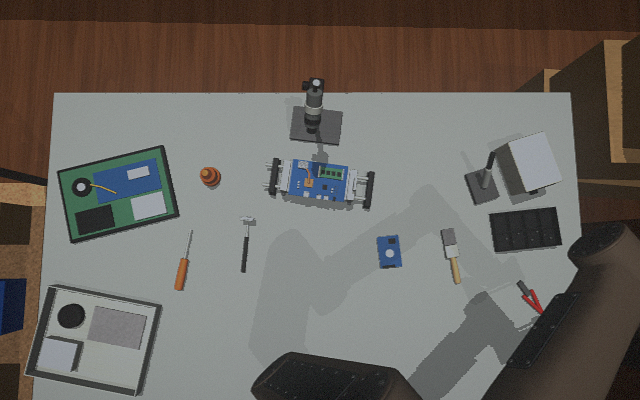

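View pics/scene0.png

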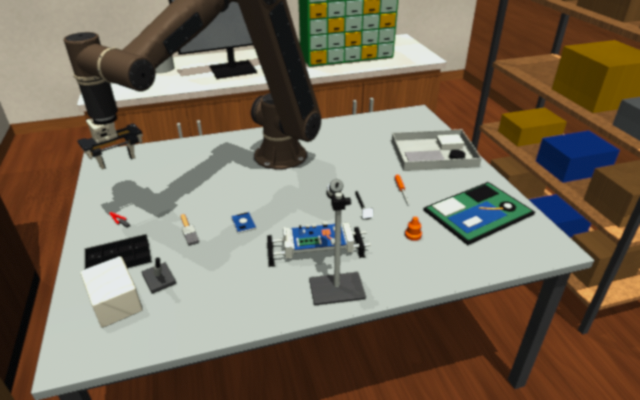

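The top view shows the holder at about (320,183), the mirror handle from (243,272) to (246,238) with its head at (247,220), and the tab side on the right (-y). Next I'll zoom in on both and get rough coordinates.

```bash
cat > h.py <<'E'
from plant import *
import cv2,numpy as np
from scipy.spatial.transform import Rotation as Ro
def tool(o):
    T=np.eye(4);T[:3,:3]=Ro.from_euler('xyz',o['orientation'],degrees=True).as_matrix();T[:3,3]=o['tool_pos'];return T
def camT(n,o=None):
    c=calibration(n); return c['mtx'],(c['T'] if 'T' in c else tool(o)@c['tool_from_camera'])
def ray(K,T,uv):
    uv=np.atleast_2d(uv).astype(float); d=np.c_[(uv[:,0]-K[0,2])/K[0,0],-(uv[:,1]-K[1,2])/K[1,1],-np.ones(len(uv))]
    return T[:3,3],d@T[:3,:3].T
def onz(K,T,uv,z):
    o,d=ray(K,T,uv); return o+d*((z-o[2])/d[:,2])[:,None]
def cloud(K,T,dep):
    v,u=np.mgrid[:dep.shape[0],:dep.shape[1]]
    o,d=ray(K,T,np.c_[u.ravel(),v.ravel()]); return (o+d*dep.reshape(-1,1)).reshape(*dep.shape,3)
def proj(K,T,P):
    p=(np.atleast_2d(P)-T[:3,3])@T[:3,:3]; return np.c_[K[0,0]*p[:,0]/-p[:,2]+K[0,2],K[1,2]-K[1,1]*p[:,1]/-p[:,2]]
def tri(r1,r2):
    (o1,d1),(o2,d2)=r1,r2; s,t=np.linalg.lstsq(np.c_[d1[0],-d2[0]],o2-o1,rcond=None)[0]
    a,b=o1+s*d1[0],o2+t*d2[0]; return (a+b)/2,np.linalg.norm(a-b)
E
python3 - <<'E'
from h import *
p=cv2.imread('pics/top0.png'); d=np.load('pics/top0.npy')
K,T=camT('top'); C=cloud(K,T,d)
a=cv2.resize(p[145:220,255:385],None,fx=6,fy=6,interpolation=cv2.INTER_CUBIC)[:,:780]
cv2.imwrite('pics/c1.png',a)
for n,uv,z in [('handle_end',(243,272),.007),('handle_front',(246,238),.007),('head',(247,219),.03),('hold L',(274,177),.044),('hold R',(369,190),.044),('lens',(314,95),.29)]:
    print(n,onz(K,T,[uv],z).round(3), C[uv[1],uv[0]].round(3))
print(tool(get_obs()).round(3))
for r in range(216,242,2): print([tuple(C[r,c].round(3)) for c in (241,244,247,250,253)])
E
```

```text
handle_end [[0.372 0.223 0.007]] [0.372 0.223 0.008]
handle_front [[0.477 0.215 0.007]] [0.476 0.214 0.016]
head [[0.535 0.209 0.03 ]] [0.534 0.207 0.042]
hold L [[0.663 0.125 0.044]] [0.664 0.126 0.039]
hold R [[ 0.621 -0.168  0.044]] [ 0.622 -0.169  0.038]
lens [[ 0.83 -0.    0.29]] [ 0.795 -0.     0.379]
[[-0.001 -0.923 -0.386  0.26 ]
 [ 0.001 -0.386  0.923 -0.622]
 [-1.     0.     0.002  0.226]
 [ 0.     0.     0.     1.   ]]
[(np.float64(0.547), np.float64(0.234), np.float64(-0.006)), (np.float64(0.546), np.float64(0.224), np.float64(-0.001)), (np.float64(0.546), np.float64(0.214), np.float64(-0.001)), (np.float64(0.546), np.float64(0.205), np.float64(0.001)), (np.float64(0.546), np.float64(0.195), np.float64(0.002))]
[(np.float64(0.538), np.float64(0.227), np.float64(0.034)), (np.float64(0.538), np.float64(0.218), np.float64(0.032)), (np.float64(0.538), np.float64(0.21), np.float64(0.025)), (np.float64(0.538), np.float64(0.201), np.float64(0.023)), (np.float64(0.538), np.float64(0.192), np.float64(0.022))]
[(np.float64(0.534), np.float64(0.233), np.float64(-0.001)), (np.float64
[... 2475 characters left out ...]
at64(0.483), np.float64(0.205), np.float64(-0.003)), (np.float64(0.483), np.float64(0.194), np.float64(0.001))]
[(np.float64(0.477), np.float64(0.232), np.float64(0.003)), (np.float64(0.477), np.float64(0.22), np.float64(0.015)), (np.float64(0.477), np.float64(0.211), np.float64(0.011)), (np.float64(0.477), np.float64(0.203), np.float64(0.005)), (np.float64(0.477), np.float64(0.194), np.float64(0.002))]
[(np.float64(0.471), np.float64(0.233), np.float64(-0.002)), (np.float64(0.47), np.float64(0.22), np.float64(0.016)), (np.float64(0.47), np.float64(0.211), np.float64(0.013)), (np.float64(0.47), np.float64(0.204), np.float64(-0.004)), (np.float64(0.47), np.float64(0.195), np.float64(-0.002))]
```

View pics/c1.png

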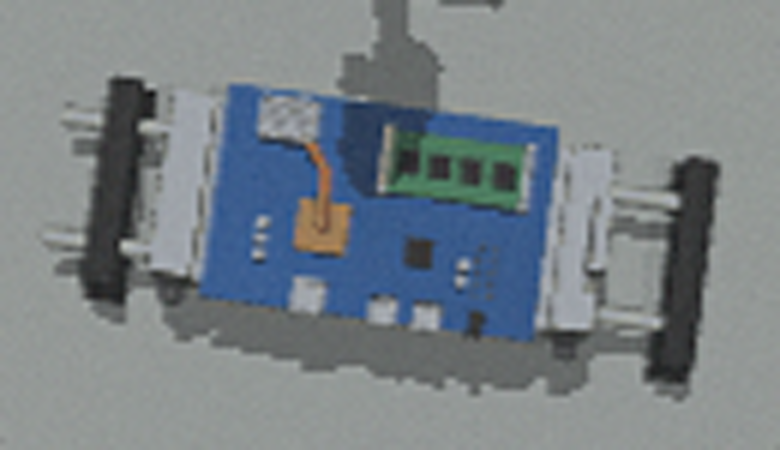

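Zoomed in: the board is yawed about -8°, the network socket is at crop (308,295), and the thumb tab at crop (600,233), which is full-image pixel (355,184). I'll move the wrist over the holder, keeping the tool's z along the holder's y.

move_arm(commands=[[[-0.3, 0, 0, 0.135], [-0.5, 0, 0, 0.135], [-0.5, 0, 0, 0.135], [-0.5, 0, 0, 0.135], [-0.5, -1.8, 3.7, 0], [-0.2, -1.8, 3.7, 0], [0, -1.8, 3.7, 0], [0, -1.8, 3.7, 0]]], jaw=0)

```text
clock: 0.9
tool_pos: [0.3532, -0.4853, 0.2512]
orientation: [42.8, 90.0, 124.5]
force: [1.7, 1.2, -0.5]
opening: 0.0289
```

move_arm(commands=[[[0, -2, 4, 0], [0, -2, 4, 0], [0, -2, 4, 0], [0, -2, 4, 0], [0, -2, 4, 0], [0, -2, 4, 0], [0, -2, 4, 0], [0, -2, 4, 0]]])

```text
clock: 1.7
tool_pos: [0.5576, -0.1912, 0.2514]
orientation: [79.3, 90.0, 161.1]
force: [0.1, -1.1, -0.0]
opening: 0.0004
```

Run:
```python
from h import *
o=get_obs(); print(o['clock'],tool(o).round(3),o['force'])
p,d=snapshot('wrist'); cv2.imwrite('pics/w1.png',p[:,:,::-1]); np.savez('pics/w1.npz',d=d,T=camT('wrist',o)[1])
```

```text
1.7 [[-0.    -0.99   0.144  0.558]
 [ 0.     0.144  0.99  -0.191]
 [-1.     0.     0.     0.251]
 [ 0.     0.     0.     1.   ]] [ 0.13557507 -1.13654158 -0.004101  ]
```

View pics/w1.png

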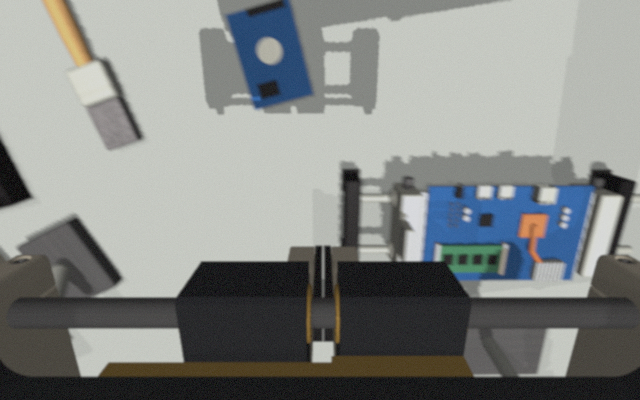

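The wrist view, with up being towards the robot, shows the board at (510,230), the sliding jaw at (412,235) and the -y end block at (350,215). The fingers hide part of it, so I'll shift until the holder is in full view.

move_arm(commands=[[[0, 3.5, 3.3, 0], [0, 3.5, 3.3, 0], [0, 3.5, 3.3, 0], [0, 0, 0, 0]]])

```text
clock: 2.15
tool_pos: [0.4644, -0.0771, 0.2518]
orientation: [-5.7, 89.9, 76.2]
force: [0.3, -0.6, 0.8]
opening: 0.0003
```

Run:
```python
from h import *
o=get_obs(); print(o['clock'],o['tool_pos'],o['force'])
p,d=snapshot('wrist'); K,T=camT('wrist',o); C=cloud(K,T,d)
cv2.imwrite('pics/w2.png',p[:,:,::-1]); np.savez('pics/w2.npz',d=d,T=T,C=C)
b=np.array([.642,-.0215,0]);R=Ro.from_euler('z',-8.2,degrees=True).as_matrix()
print('pred tab',proj(K,T,b+R@[0,-.127,.1]),'socket',proj(K,T,b+R@[-.057,.03,.072]))
```

```text
2.15 [ 0.46439443 -0.07707024  0.25182103] [ 0.32183509 -0.55552472  0.82673185]
pred tab [[278.92776009 334.51953523]] socket [[422.46929673 274.45615973]]
```

View pics/w2.png

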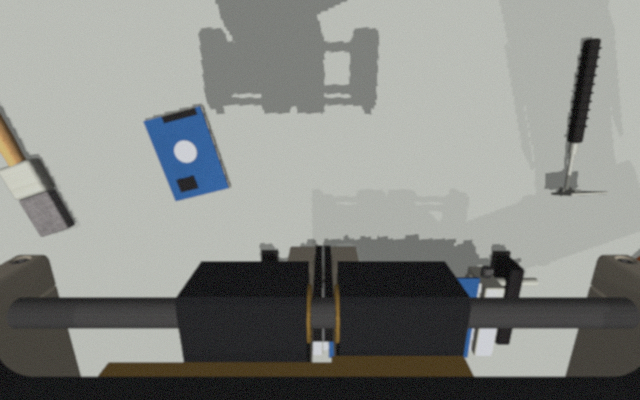

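The fingers cover the holder, so that shift was the wrong way. The mirror is visible, with its handle at (590,42)-(575,140) and its head at (567,190). I'll move forward over the holder instead.

move_arm(commands=[[[-0.5, -3.5, 1, 0], [-0.5, -3.5, 1, 0], [-0.5, -3.5, 1, 0], [-0.5, -3.5, 1, 0], [0, 0, 0, 0], [0, 0, 0, 0]]])

```text
clock: 2.8
tool_pos: [0.6123, -0.0612, 0.2699]
orientation: [108.5, 89.9, -169.9]
force: [-0.3, 0.1, -0.1]
opening: -0.0001
```

Run:
```python
from h import *
o=get_obs(); print(o['clock'],o['tool_pos'],o['force'])
p,d=snapshot('wrist'); K,T=camT('wrist',o); C=cloud(K,T,d)
cv2.imwrite('pics/w3.png',p[:,:,::-1]); np.savez('pics/w3.npz',d=d,T=T,C=C)
cv2.imwrite('pics/w3c.png',cv2.resize(p[30:270,100:540,::-1],None,fx=1.8,fy=1.8,interpolation=cv2.INTER_CUBIC))
```

```text
2.8 [ 0.61234289 -0.06121867  0.26989915] [-0.32232393  0.11409941 -0.06381535]
```

View pics/w3c.png

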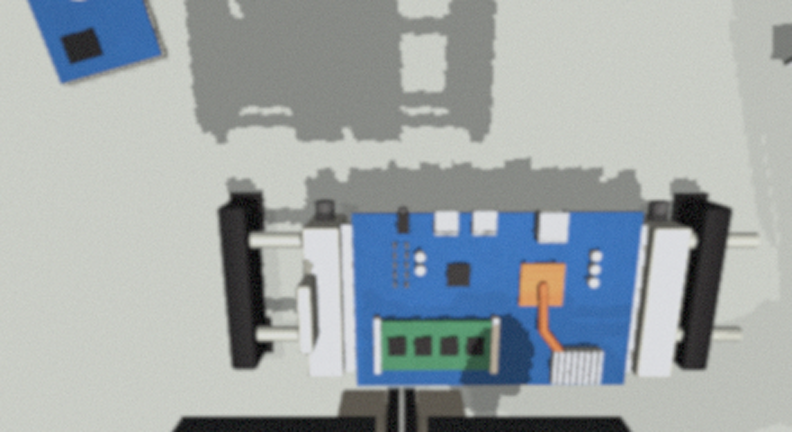

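Now the whole holder is in view: tab at crop (304,317), board from (352,212) to (645,385), network socket at (553,227), end blocks at the sides. Next I'll measure them with colour, depth and a second view.

Run:
```python
from h import *
K=calibration('wrist')['mtx']; z=np.load('pics/w3.npz'); C=z['C'];T=z['T']
p=cv2.imread('pics/w3.png'); hsv=cv2.cvtColor(p,cv2.COLOR_BGR2HSV); Z=C[...,2]
near=(C[...,0]>.52)&(C[...,0]<.76)&(abs(C[...,1]+.02)<.22)
yaw=lambda r:(r[2], r[1])
def rect(m,z,n):
    m=cv2.morphologyEx(m.astype(np.uint8),cv2.MORPH_OPEN,np.ones((3,3)))
    v,u=np.nonzero(m); P=onz(K,T,np.c_[u,v],z)[:,:2]
    r=cv2.minAreaRect(P.astype(np.float32)*1000); print(n,len(P),np.round(r[0],1),np.round(r[1],1),round(r[2],2),'z',np.median(Z[m>0]).round(4)); return r
blue=(hsv[...,0]>95)&(hsv[...,0]<125)&(hsv[...,1]>120)&near
rect(blue&(Z>.05)&(Z<.085),.065,'board')
blk=(hsv[...,2]<60)&near&(Z>.036)&(Z<.055)
n,l,s,c=cv2.connectedComponentsWithStats(blk.astype(np.uint8))
for i in range(1,n):
    if s[i,4]>150: rect(l==i,.044,f'blk{i} {c[i].round()}')
tab=near&(Z>.09)&(Z<.112)&(C[...,1]<-.1)
rect(tab,.1,'tab'); v,u=np.nonzero(tab); print(u.min(),u.max(),v.min(),v.max())
Q=C[tab]; print('tab',Q.min(0).round(4),Q.max(0).round(4),Q.mean(0).round(4))
jaw=near&(Z>.065)&(Z<.08)&(hsv[...,1]<40)&(hsv[...,2]>150)
n,l,s,c=cv2.connectedComponentsWithStats(jaw.astype(np.uint8))
for i in range(1,n):
    if s[i,4]>60: rect(l==i,.072,f'jaw{i} {c[i].round()}'); print(C[l==i].mean(0).round(4))
np.set_printoptions(suppress=True)
print('fp',onz(K,T,[(100+553/1.8,30+227/1.8)],.078).round(4),C[30+227*10//18,100+553*10//18].round(4))
```

```text
board 9515 [649.7  -9.9] [168.7 109. ] 81.94 z 0.0655
blk1 [233. 188.] 1278 [ 624.4 -167.5] [ 17.2 106.8] 81.48 z 0.0444
blk2 [490. 188.] 1414 [667.3 124.8] [ 19.4 106.7] 81.57 z 0.0442
tab 345 [ 631.5 -118. ] [ 9.  41.4] 79.15 z 0.1001
264 274 186 225
tab [ 0.6132 -0.1256  0.09  ] [ 0.6523 -0.1125  0.1024] [ 0.6318 -0.1182  0.0992]
jaw1 [347. 153.] 165 [595.7 -33.6] [12.5 13.6] 82.57 z 0.0717
[ 0.5955 -0.0333  0.0717]
jaw2 [369. 153.] 181 [597.9 -11.4] [13.6 13.5] 81.65 z 0.0717
[ 0.5982 -0.0113  0.0714]
jaw3 [407. 156.] 224 [606.9  27.7] [16.  17.8] 81.64 z 0.0788
[0.6056 0.0262 0.0783]
jaw4 [281. 196.] 1411 [ 634.2 -111.8] [22.4 91.6] 81.47 z 0.0724
[ 0.6315 -0.1099  0.0723]
jaw5 [468. 197.] 1626 [664.2  88.8] [21.2 92.7] 81.71 z 0.0724
[0.6622 0.0889 0.0725]
jaw15 [309. 222.] 115 [664.8 -83.9] [ 3.3 34.3] 81.04 z 0.0714
[ 0.6649 -0.0839  0.0713]
jaw16 [375. 220.] 63 [672.7 -12.8] [ 4.4 29.4] 81.66 z 0.0714
[ 0.6737 -0.0128  0.0713]
jaw17 [420. 234.] 482 [697.8  35.5] [30.1 20.6] 81.66 z 0.0737
[0.6967 0.0353 0.0737]
fp [[0.6061 0.0265 0.078 ]] [0.6056 0.0259 0.0796]
```

move_arm(commands=[[[0, -0.9, -3.1, 0], [0, -0.9, -3.1, 0], [0, -0.9, -3.1, 0], [4.5, 0, 0, 0], [4.5, 0, 0, 0], [4.5, 0, 0, 0], [4.5, 0, 0, 0], [2, 0, 0, 0]]])

```text
clock: 3.65
tool_pos: [0.6216, -0.1568, 0.0676]
orientation: [91.6, 89.7, 173.2]
force: [-0.3, 0.2, -0.1]
opening: 0.0006
```

move_arm(commands=[[[0, 0, 0, 0], [0, 0, 0.5, 0], [0, 0, 0.3, 0], [0, 0, 0.2, 0]]])

```text
clock: 4.05
tool_pos: [0.6276, -0.1461, 0.0737]
orientation: [-80.6, 89.8, 1.2]
force: [0.6, 0.2, -0.3]
opening: 0.0006
```

move_arm(commands=[[[0, 0, 0.2, 0], [0, 0, 0.2, 0], [0, 0, 0.2, 0], [0, 0, 0.2, 0]]])

```text
clock: 4.45
tool_pos: [0.6277, -0.1388, 0.0719]
orientation: [-159.1, 90.0, -77.3]
force: [-1.8, -3.6, 2.0]
opening: 0.0002
```

move_arm(commands=[[[0, 0, 0.2, 0], [0, 0, 0.2, 0], [0, 0, 0.1, 0]]])

```text
clock: 4.75
tool_pos: [0.6285, -0.1337, 0.0718]
orientation: [-125.5, 90.0, -43.8]
force: [-0.6, -3.8, 2.3]
opening: 0.0006
```

move_arm(commands=[[[0, 0, 0.1, 0], [0, 0, 0.1, 0]]])

```text
clock: 4.95
tool_pos: [0.6288, -0.1317, 0.0718]
orientation: [-102.1, 90.0, -20.4]
force: [-0.3, -3.2, 4.0]
opening: 0.0006
```

move_arm(commands=[[[0, 0, 0.1, 0], [0, 0, 0.1, 0]]])

```text
clock: 5.15
tool_pos: [0.6291, -0.1296, 0.0717]
orientation: [-87.0, 90.0, -5.2]
force: [-1.2, -3.2, 4.0]
opening: 0.0004
```

move_arm(commands=[[[0, 0, 0.1, 0], [0, 0, 0.1, 0]]])

```text
clock: 5.35
tool_pos: [0.6292, -0.1284, 0.0718]
orientation: [178.6, 89.9, -99.7]
force: [-1.1, -11.2, 4.0]
opening: 0.0004
```

```bash
cat > top.py <<'E'
from h import *
import sys
p,d=snapshot('top'); o=get_obs(); print(o['clock'],o['tool_pos'].round(4),o['force'].round(2))
cv2.imwrite(f'pics/{sys.argv[1]}.png',cv2.resize(p[145:220,255:385,::-1],None,fx=6,fy=6,interpolation=cv2.INTER_CUBIC))
E
python3 top.py t2
```

```text
5.4 [ 0.6291 -0.1285  0.0718] [-0.27 -7.64  4.33]
```

move_arm(commands=[[[0, 0, 0.1, 0], [0, 0, 0, 0]]])

```text
clock: 5.6
tool_pos: [0.6291, -0.1284, 0.0718]
orientation: [171.9, 89.9, -106.4]
force: [-0.7, -12.1, 5.4]
opening: 0.0003
```

move_arm(commands=[[[0, 0, 0.05, 0], [0, 0, 0, 0]]])

```text
clock: 5.8
tool_pos: [0.6291, -0.1283, 0.0718]
orientation: [170.8, 89.9, -107.4]
force: [-0.9, -13.3, 5.0]
opening: 0.0005
```

move_arm(commands=[[[0, 0, 0.15, 0], [0, 0, 0, 0]]])

```text
clock: 6.0
tool_pos: [0.6291, -0.128, 0.0719]
orientation: [168.2, 89.8, -110.1]
force: [-0.6, -19.4, 4.1]
opening: 0.0006
```

move_arm(commands=[[[0, 0, -1.5, 0], [-4, 0, -0.5, 0], [-5, 0, 0, 0], [-5, 0, 0, 0], [-5, 0.6, 2, 0], [-1, 0.9, 4, 0], [0, 0.9, 4, 0], [0, 0, 0, 0]]])

```text
clock: 6.8
tool_pos: [0.6173, -0.0392, 0.2679]
orientation: [-10.6, 89.8, 71.3]
force: [0.2, -0.5, -0.5]
opening: 0.0004
```

```bash
cat > meas.py <<'E'
from h import *
import sys
o=get_obs(); print(o['clock'],o['tool_pos'].round(4),np.abs(o['qvel']).max().round(2))
p,d=snapshot('wrist'); K,T=camT('wrist',o); C=cloud(K,T,d); p=p[:,:,::-1].copy(); n=sys.argv[1]
cv2.imwrite(f'pics/{n}.png',p); np.savez(f'pics/{n}.npz',d=d,T=T,C=C)
hsv=cv2.cvtColor(p,cv2.COLOR_BGR2HSV); Z=C[...,2]
near=(C[...,0]>.52)&(C[...,0]<.76)&(abs(C[...,1]+.02)<.22)
def rect(m,z,n):
    m=cv2.morphologyEx(m.astype(np.uint8),cv2.MORPH_OPEN,np.ones((3,3)))
    v,u=np.nonzero(m)
    if len(v)<50: return
    P=onz(K,T,np.c_[u,v],z)[:,:2]
    r=cv2.minAreaRect(P.astype(np.float32)*1000); print(n,len(P),np.round(r[0],1),np.round(r[1],1),round(r[2],2),'z',np.median(Z[m>0]).round(4))
rect((hsv[...,0]>95)&(hsv[...,0]<125)&(hsv[...,1]>120)&near&(Z>.05)&(Z<.085),.065,'board')
rect(near&(Z>.09)&(Z<.112)&(C[...,1]<-.08),.1,'tab')
jaw=near&(Z>.065)&(Z<.083)&(hsv[...,1]<40)&(hsv[...,2]>150)
nn,l,s,c=cv2.connectedComponentsWithStats(jaw.astype(np.uint8))
for i in range(1,nn):
    if s[i,4]>150: rect(l==i,.0785 if Z[l==i].mean()>.076 else .072,f'{c[i].round()}')
cv2.imwrite(f'pics/{n}c.png',cv2.resize(p[100:270,180:540],None,fx=2.2,fy=2.2,interpolation=cv2.INTER_CUBIC))
E
python3 meas.py w4
```

```text
6.8 [ 0.6173 -0.0392  0.2679] 3.66
board 9831 [650.2  -5.9] [170.1 107.3] 81.87 z 0.0656
tab 371 [ 633.8 -106.9] [ 9.4 40.9] 81.47 z 0.1001
[329. 151.] 171 [596.2 -29.2] [12.3 13.6] 82.53 z 0.0717
[351. 151.] 177 [599.4  -6.8] [12.4 13.7] 83.04 z 0.0718
[389. 153.] 235 [604.7  30.4] [15.9 15.3] 80.53 z 0.0789
[269. 195.] 1421 [ 636.  -100.8] [22.1 92.1] 81.48 z 0.0725
[447. 196.] 1653 [664.3  88.7] [21.5 92.3] 81.69 z 0.0725
[403. 233.] 490 [697.9  39.6] [30.2 21.7] 81.83 z 0.0737
```

View pics/w4c.png

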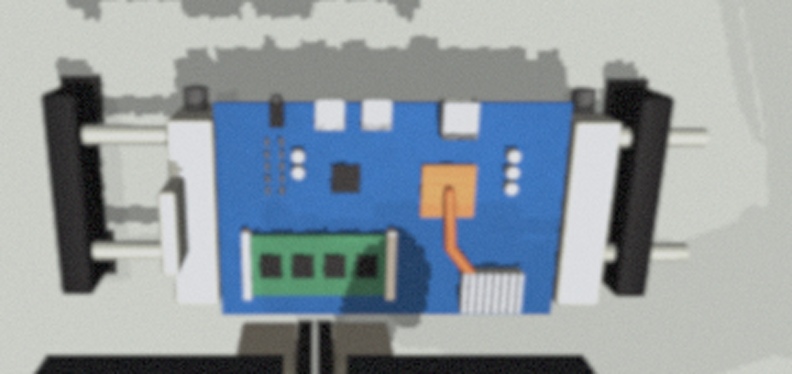

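The crop shows the board tight between both jaws: no gap at (215,200) or (570,200), and the tab backed up against the jaw. The jaw gap measures 169.8 mm, so it's clamped. The socket shell is at crop (460,120), which puts the mouth at about (0.598, 0.032, 0.072). Now to the mirror, with two wrist views.

move_arm(commands=[[[0, 3.5, 2, 0], [0, 3.5, 4, 0], [0, 3, 4, 0], [0, 3, 4, 0], [-1, 2, 4, 0], [5, 0, 4, 0], [5, 0, 0, 0], [0, 0, 0, 0]]])

```text
clock: 7.65
tool_pos: [0.4971, 0.1827, 0.1821]
orientation: [125.4, 89.3, -152.8]
force: [-0.9, -1.4, -0.1]
opening: 0.0005
```

```bash
cat > sv.py <<'E'
from h import *
import sys
n=sys.argv[1]; o=get_obs(); print(o['clock'],o['tool_pos'].round(4),o['force'].round(2),np.abs(o['qvel']).max().round(2))
p,d=snapshot('wrist'); K,T=camT('wrist',o); cv2.imwrite(f'pics/{n}.png',p[:,:,::-1]); np.savez(f'pics/{n}.npz',d=d,T=T,K=K,C=cloud(K,T,d))
E
python3 sv.py m1
```

```text
7.65 [0.4971 0.1827 0.1821] [-0.89 -1.44 -0.12] 7.03
```

move_arm(commands=[[[0, -3.5, 0.5, 0], [0, -3.5, 0.5, 0], [0, -3.5, 0.5, 0], [0, -3.5, 0.5, 0], [0, 0, 0, 0], [0, 0, 0, 0]]])

```text
clock: 8.3
tool_pos: [0.6442, 0.1829, 0.1903]
orientation: [-63.8, 89.9, 17.9]
force: [-0.9, 1.7, 0.4]
opening: 0.0006
```

```bash
python3 sv.py m2
python3 - <<'E'
from h import *
a,b=[cv2.imread(f'pics/{n}.png') for n in('m1','m2')]
T=np.load('pics/m1.npz');K=T['K']
cs=[]
for n,im in(('m1',a),('m2',b)):
    z=np.load(f'pics/{n}.npz'); u,v=proj(K,z['T'],[.52,.21,.01])[0]; x=int(np.clip(u-65,0,510));y=int(np.clip(v-100,0,200)); print(n,x,y)
    cs.append(cv2.resize(im[y:y+200,x:x+130],None,fx=3,fy=3,interpolation=cv2.INTER_CUBIC))
cv2.imwrite('pics/m12.png',np.hstack(cs))
E
```

```text
8.3 [0.6442 0.1829 0.1903] [-0.92  1.74  0.44] 2.34
m1 289 98
m2 267 0
```

View pics/m12.png

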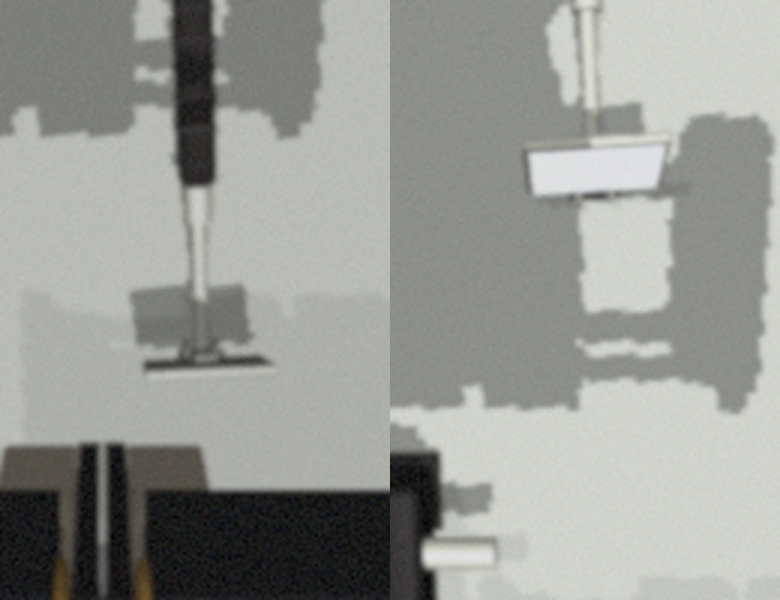

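Both crops are clear. m1 shows the head edge-on at crop y≈370. m2 shows the glass with top edge (525,148)-(668,137) and bottom edge (533,196)-(657,188). Next come the head angle and the handle pose.

Run:
```python
from h import *
np.set_printoptions(suppress=True)
A=np.load('pics/m1.npz');B=np.load('pics/m2.npz');K=A['K']
t,e=tri(ray(K,A['T'],[358.7,221]),ray(K,B['T'],[335.9,47.5])); print('top edge',t.round(4),e.round(4))
# handle axis: dark mask in m1 and w2
W=np.load('pics/w2.npz')
for n,S in(('m1',A),('w2',W)):
    p=cv2.imread(f'pics/{n}.png'); C=S['C']; g=p.max(2)
    m=(g<75)&(C[...,0]>.33)&(C[...,0]<.5)&(abs(C[...,1]-.215)<.03)&(C[...,2]>0.001)
    m=cv2.morphologyEx(m.astype(np.uint8),cv2.MORPH_OPEN,np.ones((3,3)))
    v,u=np.nonzero(m)
    P=onz(K,S['T'],np.c_[u,v],.012)[:,:2]; r=cv2.minAreaRect(P.astype(np.float32)*1000)
    vx,vy,x0,y0=cv2.fitLine(P.astype(np.float32),2,0,.001,.001).ravel()
    s=(P-[x0,y0])@[vx,vy]; 
    if vx<0: vx,vy,s=-vx,-vy,-s
    print(n,len(v),'rect',np.round(r[0],1),np.round(r[1],1),round(r[2],1),'yaw',np.degrees(np.arctan2(vy,vx)).round(2),'ends',(np.array([x0,y0])+s.min()*np.array([vx,vy])).round(4),(np.array([x0,y0])+s.max()*np.array([vx,vy])).round(4),'z',np.percentile(C[m>0][:,2],[20,50,80]).round(4),v.min())
# glass plane from m2 depth
C=B['C']; q=np.array([[313.5,51],[358,47.5],[354.5,61.5],[316.5,63.5]],np.int32)
m=np.zeros((400,640),np.uint8); cv2.fillPoly(m,[q],1); P=C[m>0]; print(len(P),P.mean(0).round(4),P[:,2].min().round(4),P[:,2].max().round(4))
u,s,vt=np.linalg.svd(P-P.mean(0)); n=vt[2]*np.sign(vt[2][0]); print('normal',n.round(3),'elev',np.degrees(np.arcsin(n[2])).round(1),'yaw',np.degrees(np.arctan2(n[1],n[0])).round(1),(s/len(P)**.5).round(4))
# rays of top / bottom edges in vertical plane of handle
for l,uv in(('top',(335.9,47.5)),('bot',(335.4,64))):
    o,d=ray(K,B['T'],[uv]); print(l,[ (o+d[0]*((z-o[2])/d[0,2])).round(4) for z in (.01,.045)])
```

```text
top edge [0.5315 0.2102 0.0432] 0.0004
m1 23734 rect [590.9 336.3] [360.3 402.8] 82.1 yaw 34.11 ends [0.446  0.1121] [0.8727 0.401 ] z [0.264  0.2722 0.2833] 35
w2 1623 rect [426.  215.9] [ 18.2 107.9] 84.8 yaw -5.15 ends [0.3722 0.2208] [0.4797 0.2111] z [0.0083 0.0133 0.0147] 39
595 [0.5364 0.2098 0.0313] 0.014 0.0468
normal [ 0.961 -0.087  0.264] elev 15.3 yaw -5.2 [0.0104 0.0093 0.0003]
top [array([0.5285, 0.212 , 0.01  ]), array([0.5316, 0.2103, 0.045 ])]
bot [array([0.542 , 0.2097, 0.01  ]), array([0.5438, 0.2082, 0.045 ])]
```

Depth gives a clean glass plane: elevation 15.3°, yaw -5.2°, residual 0.3 mm. The handle is at yaw -5.15°. With the tool always pointing down, the handle stays level, so the head has to lean to 25°. I'll press the top edge of the head down and back with the closed fingers while the mirror lies on the bench.

move_arm(commands=[[[0, 0, 0, -0.055], [0, 3.9, 0.6, 0], [0, 3.9, 0.6, 0], [0, 3.8, 0.5, 0], [4.5, 0, 0, 0], [4.5, 0, 0, 0], [3.5, 0, 0, 0], [0, 0, 0, 0]]])

```text
clock: 9.15
tool_pos: [0.5257, 0.2094, 0.061]
orientation: [129.7, 89.6, -145.5]
force: [-0.6, -0.1, -0.3]
opening: 0.0008
```

move_arm(commands=[[[0.5, 0, 0, 0], [0.2, 0, 0, 0], [0.2, 0, 0, 0], [0, 0, 0, 0]]])

```text
clock: 9.55
tool_pos: [0.5292, 0.2116, 0.0558]
orientation: [-44.9, 89.9, 40.0]
force: [0.1, -0.6, 0.5]
opening: 0.0001
```

move_arm(commands=[[[0.5, 0, 0, 0], [0.4, 0, 0, 0], [0.2, 0, 0, 0], [0.1, 0, 0, 0]]])

```text
clock: 9.95
tool_pos: [0.5287, 0.2112, 0.0424]
orientation: [-176.6, 90.0, -91.7]
force: [1.1, 0.0, 0.9]
opening: 0.0004
```

move_arm(commands=[[[0.1, 0, 0, 0], [0.1, 0, 0, 0]]])

```text
clock: 10.15
tool_pos: [0.5289, 0.2113, 0.0407]
orientation: [-63.3, 90.0, 21.6]
force: [0.5, 0.1, 2.9]
opening: 0.0002
```

move_arm(commands=[[[0.1, 0, 0, 0], [0.1, 0, 0, 0]]])

```text
clock: 10.35
tool_pos: [0.5296, 0.2117, 0.0398]
orientation: [-61.2, 89.9, 23.8]
force: [-1.8, 0.2, 15.4]
opening: 0.0006
```

move_arm(commands=[[[0, 0.15, 0, 0], [0, 0.15, 0, 0]]])

```text
clock: 10.55
tool_pos: [0.5267, 0.2121, 0.0398]
orientation: [-57.7, 89.9, 27.2]
force: [1.6, -0.1, 6.0]
opening: 0.0003
```

move_arm(commands=[[[0.05, 0.2, 0, 0], [0.05, 0.1, 0, 0]]])

```text
clock: 10.75
tool_pos: [0.5234, 0.2122, 0.0387]
orientation: [-55.6, 89.9, 29.3]
force: [-0.8, 0.2, 7.2]
opening: 0.0002
```

move_arm(commands=[[[-3, 0, 0, 0], [-4, -2, 0, 0], [-4, -4, -0.8, 0], [-4, -4, -0.8, 0], [0, -1.5, -0.8, 0], [0, 0, 0, 0], [0, 0, 0, 0]]])

```text
clock: 11.45
tool_pos: [0.6244, 0.1799, 0.1763]
orientation: [110.2, 89.9, -165.0]
force: [-1.2, -0.1, -0.1]
opening: 0.0008
```

```bash
cat > glass.py <<'E'
from h import *
import sys
n=sys.argv[1]; c0=np.array(eval(sys.argv[2])); S=np.load(f'pics/{n}.npz'); C=S['C']; p=cv2.imread(f'pics/{n}.png'); hsv=cv2.cvtColor(p,cv2.COLOR_BGR2HSV)
m=(np.linalg.norm(C-c0,axis=2)<.03)&(C[...,2]>c0[2]-.017)
nn,l,s,c=cv2.connectedComponentsWithStats(m.astype(np.uint8)); P=C[m]
for _ in range(6):   # trimmed plane fit
    q=P.mean(0); nv=np.linalg.svd(P-q)[2][2]; r=abs((P-q)@nv); P2=P[r<max(.001,2*np.median(r))]
    if len(P2)==len(P): break
    P=P2
nv=nv*np.sign(nv[0]); print(m.sum(),len(P),'centre',q.round(4),'z',P[:,2].min().round(4),P[:,2].max().round(4),'elev',np.degrees(np.arcsin(nv[2])).round(1),'yaw',np.degrees(np.arctan2(nv[1],nv[0])).round(1),'rms',r.std().round(5))
lo,hi=P[P[:,2]>np.percentile(P[:,2],95)],0; print('top',lo.mean(0).round(4))
E
python3 sv.py m3; python3 glass.py m2 '[.5364,.2098,.03]'; python3 glass.py m3 '[.532,.2098,.03]'
```

```text
11.45 [0.6244 0.1799 0.1763] [-1.22 -0.12 -0.15] 1.08
854 724 centre [0.5362 0.2093 0.0315] z 0.0131 0.047 elev 16.0 yaw -5.2 rms 0.0002
top [0.5317 0.2092 0.046 ]
1094 935 centre [0.5325 0.2093 0.03  ] z 0.013 0.0449 elev 25.2 yaw -5.4 rms 0.00021
top [0.5256 0.21   0.044 ]
```

The head is now at 25.2° (plane fit rms 0.2 mm), which is what I need. Now I'll grasp the handle about 30 mm ahead of its origin.

move_arm(commands=[[[0, 4, 0.5, 0], [0, 4.5, 0.5, 0], [0, 4.5, 0.5, 0], [0, 4.1, 0.6, 0], [4, 0, 0, 0], [4, 0, 0, 0], [4, 0, 0, 0], [0, 0, 0, 0]]], jaw=5)

```text
clock: 12.3
tool_pos: [0.4528, 0.214, 0.0531]
orientation: [136.6, 89.4, -138.5]
force: [0.4, -0.7, -0.9]
opening: 0.0494
```

```bash
python3 sv.py g1
python3 - <<'E'
from h import *
p=cv2.imread('pics/g1.png'); S=np.load('pics/g1.npz'); C=S['C']; o=get_obs(); print(o['tool_pos'],tool(o)[:3,2])
m=(p.max(2)<75)&(C[...,0]>.36)&(C[...,0]<.445)&(abs(C[...,1]-.217)<.02)&(C[...,2]>.009)&(C[...,2]<.02)
v,u=np.nonzero(m); print(len(v)); P=C[m]
for a in np.arange(.36,.45,.015):
    q=P[(P[:,0]>=a)&(P[:,0]<a+.015)]
    if len(q)>5: print(a.round(3),len(q),np.percentile(q[:,1],[5,50,95]).round(4),np.median(q[:,2]).round(4),q[:,0].min().round(4))
E
```

```text
12.3 [0.4528 0.214  0.0531] [ 0.38 -0.67 -0.86] 6.32
[0.45464298 0.21518985 0.0558666 ] [ 0.08809313  0.99609966 -0.00500701]
2445
0.36 115 [0.2199 0.2243 0.2292] 0.0139 0.3715
0.375 567 [0.2189 0.2239 0.2291] 0.0144 0.375
0.39 534 [0.2174 0.2226 0.2277] 0.0144 0.39
0.405 486 [0.216  0.2211 0.2262] 0.0144 0.405
0.42 463 [0.2146 0.2196 0.2248] 0.0145 0.42
0.435 280 [0.2134 0.2185 0.2234] 0.0145 0.435
```

The handle is confirmed: top at z 14.4 mm, centre line within 1 mm of the TCP, and yaw matching. Going down and closing.

move_arm(commands=[[[2.5, 0, 0.1, 0], [1.7, 0, 0, 0], [0.7, 0, 0, 0], [0.3, 0, 0, 0], [0, 0, 0, 0], [0, 0, 0, 0]]])

```text
clock: 12.95
tool_pos: [0.4575, 0.2181, 0.0068]
orientation: [-42.7, 89.9, 42.2]
force: [0.3, -0.0, -0.1]
opening: 0.0502
```

move_arm(commands=[[[0, 0, 0, 0], [0, 0, 0, 0], [0, 0, 0, 0], [0, 0, 0, 0], [0, 0, 0, 0], [0, 0, 0, 0]]], jaw=0)

```text
clock: 13.55
tool_pos: [0.4569, 0.2176, 0.0057]
orientation: [148.4, 90.0, -126.7]
force: [0.6, -0.1, 1.3]
opening: 0.0118
```

move_arm(commands=[[[-1, 0, 0, 0], [-2.5, 0, 0, 0], [-3.5, 0, 0, 0], [-3.5, 0, 0, 0], [-2.5, 0, 0, 0], [-1.5, 0, 0, 0.055], [0, 0, 0, 0], [0, 0, 0, 0]]])

```text
clock: 14.35
tool_pos: [0.4567, 0.2175, 0.1509]
orientation: [-8.6, 90.0, 73.2]
force: [-0.3, 0.1, -1.3]
opening: 0.0114
```

```bash
python3 - <<'E'
from h import *
o=get_obs(); print(o['clock'],o['tool_pos'].round(4),tool(o)[:3,2].round(4),o['force'].round(2),o['opening'])
T=tool(o); K,W=camT('wrist',o); p,d=snapshot('wrist'); C=cloud(K,W,d); q=(C-T[:3,3])@T[:3,:3]  # tool coords
cv2.imwrite('pics/a1.png',p[:,:,::-1])
m=(p.max(2)<75)&(q[...,1]>.02)&(q[...,1]<.1)&(abs(q[...,2])<.03)&(abs(q[...,0])<.04)&(d>0)
P=q[m]
for a in np.arange(.02,.1,.01):
    r=P[(P[:,1]>=a)&(P[:,1]<a+.01)]
    if len(r)>5: print(a.round(2),len(r),np.median(r,0).round(4))
E
python3 - <<'E'
E
```

```text
14.35 [0.4567 0.2175 0.1509] [1.428e-01 9.897e-01 7.000e-04] [-0.3   0.07 -1.35] 0.011424791172351343
0.02 482 [-0.0087  0.0249 -0.0003]
0.03 514 [-0.0087  0.0348 -0.0003]
0.04 534 [-0.0088  0.0449  0.0002]
0.05 592 [-0.0087  0.0552 -0.0003]
0.06 623 [-0.0088  0.0652 -0.0003]
0.07 642 [-0.0087  0.0752 -0.0002]
0.08 388 [-0.0083  0.0828 -0.0002]
```

The handle sits level in the grip, with its top at constant tool depth along its length. I'll carry it over at a safe height, then lower it in front of the socket.

move_arm(commands=[[[0, -0.4, -1.5, 0], [0, -0.8, -2.8, 0], [0, -0.8, -2.8, 0], [0, -0.8, -2.8, 0], [0, -0.8, -2.8, 0], [0, -0.8, -2.2, 0], [0, -0.4, -1.4, 0], [0, 0, 0, 0]]])

```text
clock: 15.2
tool_pos: [0.4802, 0.0471, 0.1496]
orientation: [124.9, 89.8, -153.5]
force: [0.0, -0.2, -0.5]
opening: 0.0113
```

move_arm(commands=[[[1.5, 0, 0, 0], [2.5, 0, 0, 0], [2.5, 0, 0, 0], [2, 0, 0, 0], [1, 0, 0, 0], [0, 0, 0, 0], [0, 0, 0, 0]]])

```text
clock: 15.9
tool_pos: [0.4813, 0.0495, 0.056]
orientation: [-172.9, 90.0, -91.1]
force: [-0.1, -0.4, -1.0]
opening: 0.0113
```

```bash
python3 - <<'E'
from h import *
np.set_printoptions(suppress=True)
o=get_obs(); T=tool(o); print(o['clock'],o['tool_pos'].round(4),T[:3,2].round(4),o['force'].round(2),o['opening'])
x=np.array([.9894,-.1452,0]); tgt=np.array([.4815,.0493,.0504]); print('err tool cm',((tgt-T[:3,3])@T[:3,:3]*100).round(2))
out=[]
for n,c in(('scene',(.56,.04,.07)),('top',(.58,.04,.07)),('wrist',(.56,.04,.07))):
    p,d=snapshot(n); K,W=camT(n,get_obs()); cv2.imwrite(f'pics/f_{n}.png',p[:,:,::-1]); np.savez(f'pics/f_{n}.npz',d=d,T=W,K=K,C=cloud(K,W,d))
    u,v=proj(K,W,c)[0].astype(int); print(n,u,v); h=28 if n!='wrist' else 60; u=np.clip(u,h,639-h);v=np.clip(v,h,399-h)
    out.append(cv2.resize(p[v-h:v+h,u-h:u+h,::-1],(260,400),interpolation=cv2.INTER_CUBIC) if 0 else cv2.resize(p[v-h:v+h,u-h:u+h,::-1],(266,266),interpolation=cv2.INTER_CUBIC))
cv2.imwrite('pics/f.png',np.hstack(out))
E
python3 glass.py f_scene '[.558,.038,.072]'
```

```text
15.9 [0.4813 0.0495 0.056 ] [ 0.1431  0.9897 -0.0003] [-0.06 -0.36 -0.98] 0.011311331026547685
err tool cm [ 0.56 -0.03 -0.02]
scene 324 215
top 301 202
wrist 325 404
117 84 centre [0.5588 0.0393 0.0758] z 0.0577 0.094 elev 21.8 yaw -8.5 rms 0.00114
top [0.5543 0.0449 0.093 ]
```

View pics/f.png

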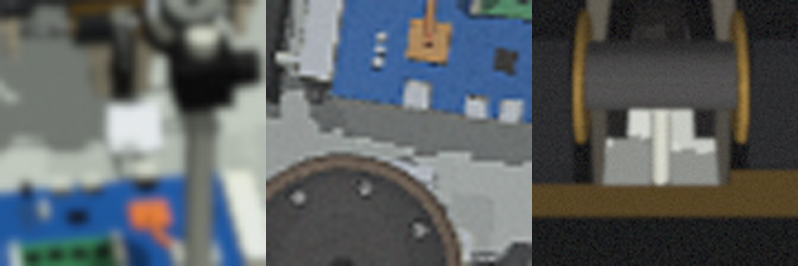

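The left crop shows the white glass standing in front of the board beside the column. The scene depth puts its centre at (0.559, 0.039, 0.076), close to plan but about 5 mm high. I'll lower it and check again with averaged frames.

move_arm(commands=[[[0.3, 0, 0, 0], [0.2, 0, 0, 0], [0, 0, 0, 0], [0, 0, 0, 0]]])

```text
clock: 16.45
tool_pos: [0.481, 0.0494, 0.0507]
orientation: [139.1, 90.0, -139.1]
force: [0.0, -0.1, -1.3]
opening: 0.0114
```

```bash
python3 - <<'E'
from h import *
np.set_printoptions(suppress=True)
D=[];n=12
for i in range(n):
    p,d=snapshot('scene'); D.append(d)
o=get_obs(); T=tool(o); print(o['clock'],o['tool_pos'].round(4),T[:3,2].round(4),o['force'].round(2))
tgt=np.array([.4815,.0493,.0504]); print('err tool cm',((tgt-T[:3,3])@T[:3,:3]*100).round(2))
d=np.median(D,0); K,W=camT('scene'); cv2.imwrite('pics/f2.png',p[:,:,::-1]); C=cloud(K,W,d)
Rh=Ro.from_euler('z',-8.35,degrees=True).as_matrix(); c0=np.array([.5582,.038,.072])
q=(C-c0)@Rh   # holder-parallel axes about wanted glass centre
m=(abs(q[...,0])<.02)&(abs(q[...,1])<.0165)&(abs(q[...,2])<.014)&(p.min(2)>150)
P=q[m]; print(len(P))
A=np.c_[P[:,1:],np.ones(len(P))]; s,*_=np.linalg.lstsq(A,P[:,0],rcond=None)  # x = a*y+b*z+c
for _ in range(3):
    r=P[:,0]-A@s; k=abs(r)<.002; s,*_=np.linalg.lstsq(A[k],P[k,0],rcond=None)
print('kept',k.sum(),'elev',np.degrees(np.arctan(-s[1])).round(1),'yaw rel',np.degrees(np.arctan(-s[0])).round(1),'x offset at socket height mm',(s[2]*1e3).round(1))
w=(p.min(2)>150)&(np.linalg.norm(q,axis=2)<.032)&(abs(q[...,0])<.02); print('extent mm',(np.percentile(q[w],[2,98],axis=0)*1e3).round(1))
E
python3 top.py t9 >/dev/null; python3 - <<'E'
E
```

```text
17.05 [0.481  0.0494 0.0507] [0.1437 0.9896 0.    ] [ 0.4  -0.29 -1.35]
err tool cm [ 0.03 -0.05 -0.01]
79
kept 59 elev 24.1 yaw rel -1.4 x offset at socket height mm -0.6
extent mm [[ -8.2 -17.5 -17.5]
 [  8.4  19.4  15. ]]
```

```bash
python3 -c "
from plant import *
print(close_job()); o=get_obs(); print(o['clock'],o['tool_pos'],o['force'],o['opening'])"
```

```text
the job is handed in; nothing more can be done
None
the job is handed in; nothing more can be done
```

The board is clamped, and the arm is holding the mirror still in front of the network socket. I handed the job in at about 17 s of the 53 s; no verdict was given.

- **Clamp:** I pushed the thumb tab until the force rose to about 19 N with no further travel. The jaw gap then measured 169.8 mm against the 170 mm board. This was checked once, right after clamping, and nothing touched the board or jaws afterwards.
- **Mirror angle:** The tool can only point down, so the handle stays level and the head itself had to lean to 25°. It stood at about 15–16° to start with. I pressed its top edge down and back with the closed fingers while it lay on the bench, and it then measured 25.2°.
- **Grasp:** I gripped the handle about 30 mm ahead of its origin, and it sits level in the grip with no sag.
- **Final hold:** The arm is within 0.5 mm of its target pose, with the underside of the handle about 45 mm above the bench. Averaged depth from the scene camera gave the glass at 24.1° elevation, 1.4° off in yaw and 0.6 mm from the wanted 40 mm.
- **Disagreements:** An earlier single scene frame read 21.8°, but it was noisy (1.1 mm scatter), so I went by the averaged and close-up readings. The end blocks also didn't sit symmetrically about the jaws, so I took positions from the board and the socket shell instead. I couldn't check the bench camera's own view directly.

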